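# Lift the stain bottle out of the cold block

### The job

Take the bottle with the plain black screw cap out of its snug pocket in the blue cold block: grip it by its cap and lift it straight up until it is clear of the block. Then set it down gently, upright, near the middle of the white tray that lies on the bench beside the block (not the one on the ledge behind), and let go. Leave the other two bottles standing in their pockets.

Things in the scene. Friction and masses are not known exactly. Their poses are not given: they have to be found in the camera images.
- stain_bottle: Dark brown bottle, 29 mm wide, 78 mm tall, about 40 g; plain black screw cap 20 mm wide, 63 to 78 mm above the underside. Origin: centre of underside; z up. It stands in one of 3 pockets (34 mm wide, 54 deep, floor 6 mm above the bench, in a row 56 mm apart, bottles in any order) of a fixed blue block 180x68 mm, 60 mm tall: only cap and shoulder stand out, top 84 mm above the bench.
- red_bottle: Light blue dropper bottle with a red pointed cap, 31 mm across and 78 mm tall, in another pocket of the same block; stays there. Origin: centre of its underside; z up.
- blue_bottle: White dropper bottle with a blue pointed cap, 29 mm across and 72 mm tall, in the remaining pocket; stays there. Origin: centre of its underside; z up.
- tray: Flat white enamel tray with a navy rim, fixed on the bench to the left of the block (a like tray on the ledge at the back is not meant), 162 mm (its x) by 242 mm (its y), walls 28 to 31 mm tall. Origin: centre of its underside, z up; the inner floor is flat, 2 mm above the origin.
There are look-alikes about, which are no part of the job. What is shaped like the red_bottle but orange is not meant.

How it is judged:
By the outcome, as a careful person would: the job done as asked, in the order asked, and still so for the second after the job is handed in, with the robot touching nothing.
It also fails if it takes over 42 s, if anything falls off the work surface, if the arm or the gripper's body presses on something with over 40 N, if the wrist force passes 120 N, or if a joint passes its speed limit or range.

### The arm

A 6-joint arm with a two-finger parallel gripper is mounted at the origin on a cart in front of the work surface, level with it; the furniture and walls round the work are solid. World frame = base frame: x ahead of the robot, y to its left, z up, the work surface at z = 0. Lengths are in m, angles in rad, forces in N, time in s.
With the tool pointing down it reaches from about 0.275 to 0.825 m from the base axis. Payload 4.9 kg.
Tool frame: the origin (TCP) lies midway between the tips of the shut fingers; the grasp point (between the pads) lies 19 mm behind it (bot.grip_depth is the distance from the TCP to the grasp point, in m); y points along the fingers, x is the direction in which the jaws open and shut, and the axes are right-handed (so a half turn about y gives the same grasp; the last joint's range is limited). The gripper opens to 85 mm and grips with 20 to 120 N. Pads are 22 mm wide; open, the fingers measure 114 mm over their backs; the gripper's body (76 mm by 85 mm) begins 54 mm behind the grasp point. The pads swing forward as they close: fully open they stand 13 mm farther back than shut.
Start: joints at [1, 0.326, -0.193, 1.052, 0, 1.437], TCP at [0.233, 0.498, 0.231] pointing down, gripper open.
Joint ranges: [-2.65, 2.65], [-0.97, 1.79], [-1.3, 1.35], [-1.93, 2.1], [-1.47, 1.37], [-3.14, 3.14]. Speed limits (rad/s): [2.57, 2.57, 3.14, 3.14, 3.14, 3.14].

### API

Orientations are given as a unit quaternion [w, x, y, z].
In Python, from cell import bot gives the robot as it stands. Calls block until the motion is done:
- bot.move_pose(position, orientation): joint-space move of the TCP to a pose.
- bot.move_linear(position, speed=0.15, rotation=None, until_force=None): straight line of the TCP; rotation=None keeps the orientation; speed is the mean speed in m/s. With until_force (N) it stops when the force on the tool has changed by that much, and returns True; else False.
- bot.goto_joints(angles): joint-space move.
- bot.set_gripper(opening, grasp_force=None): opening from 0.0 (shut) to 1.0 (fully open); grasp_force is the grip in N (None keeps the last); returns when the fingers have stopped.
- bot.wait(seconds).
- bot.solve_ik(position, orientation): joint angles nearest the present ones, or None.
- bot.camera(name): name is "side" or "top"; returns the picture (480x640x3 uint8, red, green, blue); there is no depth.
- bot.calibration(name): a dict with "mtx" (3x3 intrinsics, pixels), "k1" (the pictures are not rectified: a ray, as slopes to the right and down, at radius r is drawn at 1 + k1 r^2 times it, then the intrinsics apply), "extrinsics" (4x4, takes a point from world to camera coordinates). Camera axes: x right, y down, z forward; pixel columns grow to the right and rows downward; lengths in m; the calibration is good to about 2 mm. A picture is of the moment at which its call begins. calibration takes no time and is no camera call.
A pose or a line that the arm cannot do raises bot.PlanningError and nothing moves.
- bot.close_job(): hands the job in, once; it reports no verdict.
Trained networks look in the newest picture that a camera, given by its name, has taken for a name from the list of things; names that differ only in an ending like _2 or _b are one class to them, and where a whole thing is asked for, a point or a joint stands for the part that bears it (a point fixed in the world has none). Each returns a list of dicts, best first, with "confidence" (0 to 1); they miss things now and then, are a little off and sometimes report something else, mostly with a low value. They report only what shows in the picture. A call takes as long as a camera call. They do not tell look-alikes from the thing itself.
- bot.search_frame(camera, thing): "bbox" ([left, top, width, height] in pixels, round what is visible of it).
Readings, each from a call of its own:
- bot.read_clock(): time.
- bot.read_joint_positions(): joint angles.
- bot.read_joint_vel(): joint speeds.
- bot.read_joint_efforts(): joint torques, N m.
- bot.read_position(): TCP position.
- bot.read_tool_rot(): TCP orientation.
- bot.read_ft_force(): force on the tool from outside, world axes, zero at the start.
- bot.read_moment(): the same for the moment, N m.
- bot.read_gripper_width(): opening from 0.0 (shut) to 1.0 (fully open).
Only numpy, scipy, OpenCV 4.12 (cv2) and the standard library are available. Lean on these libraries where they do the work, as an engineer would, in place of code of your own. Each camera call takes 0.05 s, during which the arm holds its last target.

## Working session

There is one attempt and no reset: what is moved stays moved. The work goes in short steps, each a Python script; the robot and the scene stay as the last script left them, time stands still between calls to the robot, and variables do not carry over. Pictures are saved under pics/ and viewed, and the job is handed in when it is done.

```bash
ls; mkdir -p pics; python3 - <<'E'
from cell import bot
import cv2
for c in ("top","side"):
    im=bot.camera(c); cv2.imwrite(f"pics/{c}0.png",im[:,:,::-1])
    k=bot.calibration(c); print(c,k)
    for t in ("stain_bottle","red_bottle","blue_bottle","tray"):
        print(t,[([round(v) for v in d["bbox"]],round(d["confidence"],2)) for d in bot.search_frame(c,t)])
print(bot.read_clock(),bot.read_tool_rot())
E
```

```text
pics
top {'mtx': array([[612.3711266 ,   0.        , 323.47529365],
       [  0.        , 612.3711266 , 227.05789309],
       [  0.        ,   0.        ,   1.        ]]), 'k1': 0.07362312334254088, 'extrinsics': array([[ 0.01646186, -0.9998381 , -0.00726474,  0.25747263],
       [-0.99202793, -0.01542451, -0.12507064,  0.51509476],
       [ 0.12493834,  0.00926572, -0.99212124,  0.81850175],
       [ 0.        ,  0.        ,  0.        ,  1.        ]])}
stain_bottle [([397, 187, 22, 25], 0.86)]
red_bottle [([372, 293, 20, 21], 0.85), ([397, 149, 22, 23], 0.56)]
blue_bottle [([399, 229, 25, 22], 0.94)]
tray [([124, 172, 189, 134], 0.65)]
side {'mtx': array([[461.98473729,   0.        , 320.50231823],
       [  0.        , 461.98473729, 247.51245331],
       [  0.        ,   0.        ,   1.        ]]), 'k1': -0.11568616172502814, 'extrinsics': array([[ 0.82799678, -0.56046772, -0.01724166, -0.28632244],
       [-0.37406241, -0.52918508, -0.76160388,  0.36295411],
       [ 0.41773035,  0.63705501, -0.64781345,  0.50415263],
       [ 0.        ,  0.        ,  0.        ,  1.        ]])}
stain_bottle [([360, 253, 19, 20], 0.71), ([336, 274, 18, 19], 0.64)]
red_bottle [([275, 278, 25, 40], 0.92), ([384, 242, 14, 18], 0.71)]
blue_bottle [([334, 275, 18, 16], 0.47)]
tray [([217, 183, 115, 94], 0.84)]
0.5 [-0.59643922  0.59647575  0.37976504 -0.37980975]
```

View pics/top0.png

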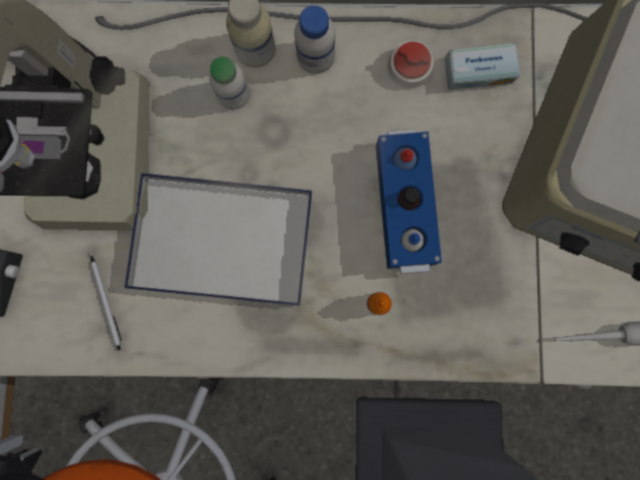

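View pics/side0.png

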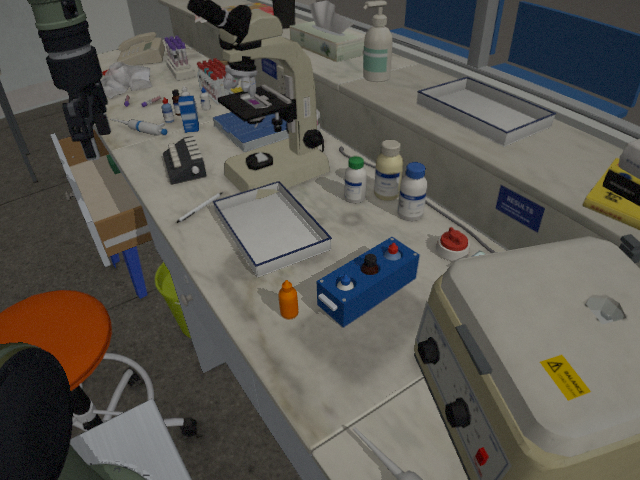

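```bash
python3 - <<'E'
import cv2
im=cv2.imread("pics/top0.png")[120:330,340:480]
cv2.imwrite("pics/top0c.png",cv2.resize(im,None,fx=2.8,fy=2.8,interpolation=cv2.INTER_CUBIC))
im=cv2.imread("pics/side0.png")[220:340,250:430]
cv2.imwrite("pics/side0c.png",cv2.resize(im,None,fx=4,fy=4,interpolation=cv2.INTER_CUBIC))
E
```

```text
(no output)
```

View pics/top0c.png

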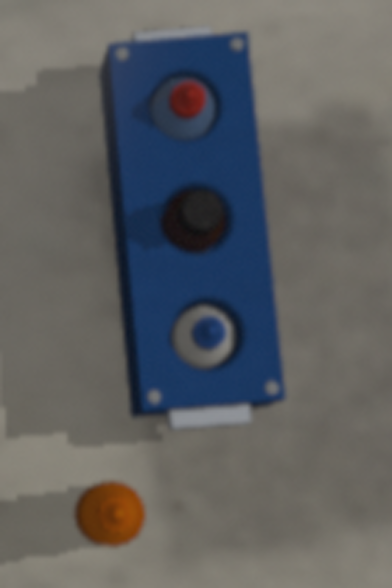

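View pics/side0c.png

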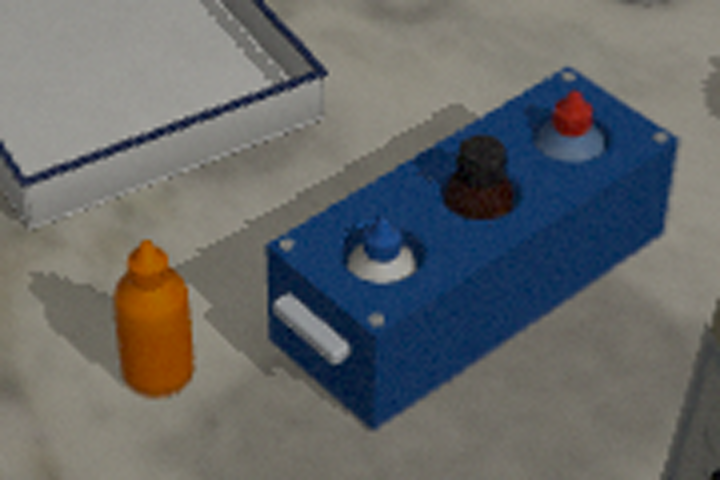

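The black-capped bottle is in the middle pocket. Its cap top is at about (412,195) in top and (371,257) in side. The possible mix-ups are:
- the red-capped bottle in the far pocket, top (406,156)
- the blue-capped bottle in the near pocket, top (414,240)
- the loose orange bottle, top (379,303)
- the white and cream bottles at the back, top (230,80), (250,30) and (315,40)

The close crops show a plain flat black cap on a brown shoulder, so I'm choosing the middle pocket. The bench tray is at top (220,240), and the one on the ledge at side (485,107) is not meant.

```bash
cat > h.py <<'E'
import numpy as np, cv2
from cell import bot
def ray(cam,u,v):
    k=bot.calibration(cam);E=k["extrinsics"];M=k["mtx"]
    d=np.array([(u-M[0,2])/M[0,0],(v-M[1,2])/M[1,1]]);s=d.copy()
    for _ in range(30): s=d/(1+k["k1"]*(s@s))
    R=E[:3,:3];return -R.T@E[:3,3], R.T@np.array([s[0],s[1],1.])
def atz(cam,u,v,z):
    c,d=ray(cam,u,v);return c+d*(z-c[2])/d[2]
def proj(cam,p):
    k=bot.calibration(cam);E=k["extrinsics"];M=k["mtx"]
    q=E[:3,:3]@np.asarray(p)+E[:3,3];s=q[:2]/q[2];s=s*(1+k["k1"]*(s@s));return M[:2,:2]@s+M[:2,2]
E
python3 - <<'E'
from h import *
np.set_printoptions(precision=4,suppress=True)
print("cap top",atz("top",412.5,195.4,.084),atz("side",370.7,256.6,.084))
t=lambda x,y:(340+x/2.8,120+y/2.8)
for n,p in dict(pr=(185,107),ps=(196,217),pb=(206,335)).items(): print(n,atz("top",*t(*p),.060))
S=[atz("top",*t(*p),.060) for p in((122,53),(238,44),(272,387),(154,397))]
print("screws",np.array(S),np.mean(S,0))
T=[atz("top",*p,.030) for p in((142,176),(311,191),(299,303),(127,290))]
print("tray",np.array(T),np.mean(T,0))
s=[atz("side",*p,.03) for p in((214,194),(278,184),(329,239),(258,267))]
print("tray side",np.array(s),np.mean(s,0))
E
```

```text
cap top [0.5482 0.1491 0.084 ] [0.5493 0.1479 0.084 ]
pr [0.6038 0.1545 0.06  ]
ps [0.5496 0.1492 0.06  ]
pb [0.4924 0.1444 0.06  ]
screws [[0.6303 0.1852 0.06  ]
 [0.6354 0.1288 0.06  ]
 [0.468  0.1132 0.06  ]
 [0.4623 0.1692 0.06  ]] [0.549  0.1491 0.06  ]
tray [[0.5796 0.5218 0.03  ]
 [0.5622 0.2841 0.03  ]
 [0.4057 0.2976 0.03  ]
 [0.4202 0.5335 0.03  ]] [0.4919 0.4092 0.03  ]
tray side [[0.4377 0.5592 0.03  ]
 [0.5747 0.5101 0.03  ]
 [0.5563 0.2807 0.03  ]
 [0.405  0.2894 0.03  ]] [0.4934 0.4098 0.03  ]
```

```bash
cat >> h.py <<'E'
from scipy.spatial.transform import Rotation as Ro
def quat(ang,sign=1):
    x=sign*np.array([np.cos(ang),np.sin(ang),0]);y=np.array([0,0,-1.]);z=np.cross(x,y)
    q=Ro.from_matrix(np.c_[x,y,z]).as_quat();return [q[3],q[0],q[1],q[2]]
ROW=np.arctan2(.0101,.1114)
CAP=np.array([.549,.1487]); TRAY=np.array([.4925,.4095])
E
python3 - <<'E'
from h import *
np.set_printoptions(precision=3,suppress=True)
q=bot.read_tool_rot();print(Ro.from_quat([q[1],q[2],q[3],q[0]]).as_matrix())
for s in(1,-1):
    print(s,[bot.solve_ik([*CAP,z],quat(ROW+np.pi/2,s)) for z in(.16,.072)],bot.solve_ik([*TRAY,.15],quat(ROW+np.pi/2,s)))
print(bot.read_ft_force(),bot.read_clock())
E
```

```text
[[ 0.423 -0.    -0.906]
 [ 0.906 -0.     0.423]
 [-0.    -1.    -0.   ]]
1 [array([ 0.135,  0.416, -0.25 ,  0.904,  0.   ,  0.044]), array([ 0.135,  0.513, -0.35 ,  0.708,  0.   ,  0.044])] [ 0.578  0.551 -0.054  0.966  0.     0.488]
-1 [array([ 0.135,  0.416, -0.25 ,  0.904,  0.   , -3.097]), array([ 0.135,  0.513, -0.35 ,  0.708,  0.   , -3.097])] [ 0.578  0.551 -0.054  0.966  0.    -2.654]
[-0.543  0.406 -0.624] 0.5
```

```bash
python3 - <<'E'
from h import *
Q=quat(ROW+np.pi/2)
bot.move_pose([*CAP,.16],Q); print(bot.read_clock())
bot.set_gripper(.7)
print(bot.move_linear([*CAP,.095],speed=.1), bot.read_position(),bot.read_ft_force(),bot.read_clock())
for c in("top","side"):
    im=bot.camera(c)[:,:,::-1]
    u,v=proj(c,[*CAP,.084]).astype(int)
    cr=im[max(v-60,0):v+60,u-80:u+80]
    cv2.imwrite(f"pics/{c}1.png",cv2.resize(cr,None,fx=4.5,fy=4.5,interpolation=cv2.INTER_CUBIC))
E
```

```text
2.2417
False [0.54944263 0.14875478 0.09543908] [ 0.08457596 -0.19177984  0.81174594] 3.425
```

View pics/side1.png

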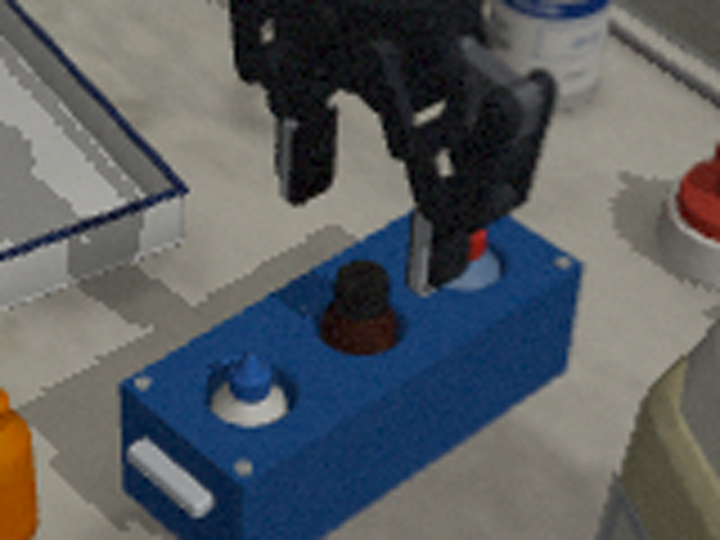

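View pics/top1.png

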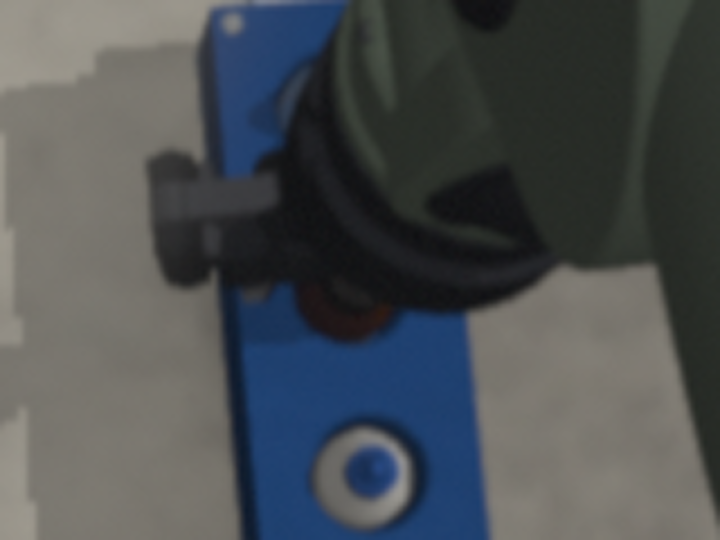

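The side crop shows the open fingers straddling the black cap at crop (360,285). The fingertips are at (300,200) and (425,290), centred over the cap, and nothing else is near the fingers. I'll descend and grip.

```bash
python3 - <<'E'
from h import *
print(bot.move_linear([*CAP,.0725],speed=.06,until_force=8), bot.read_position(),bot.read_ft_force())
bot.set_gripper(0,grasp_force=30); bot.wait(.2)
print(bot.read_gripper_width()*85,bot.read_position(),bot.read_ft_force(),bot.read_moment(),bot.read_clock())
for c in("side",):
    im=bot.camera(c)[:,:,::-1]
    u,v=proj(c,[*CAP,.084]).astype(int)
    cr=im[max(v-60,0):v+60,u-80:u+80]
    cv2.imwrite(f"pics/{c}2.png",cv2.resize(cr,None,fx=4.5,fy=4.5,interpolation=cv2.INTER_CUBIC))
E
```

```text
False [0.548594   0.1486527  0.07196714] [ 0.74642353  0.27173575 -0.44361856]
18.05391810216783 [0.54939607 0.14873109 0.07290725] [ 0.31410806 -0.51177653  3.3742942 ] [ 0.02895734  0.07895086 -0.00859114] 4.6917
```

View pics/side2.png

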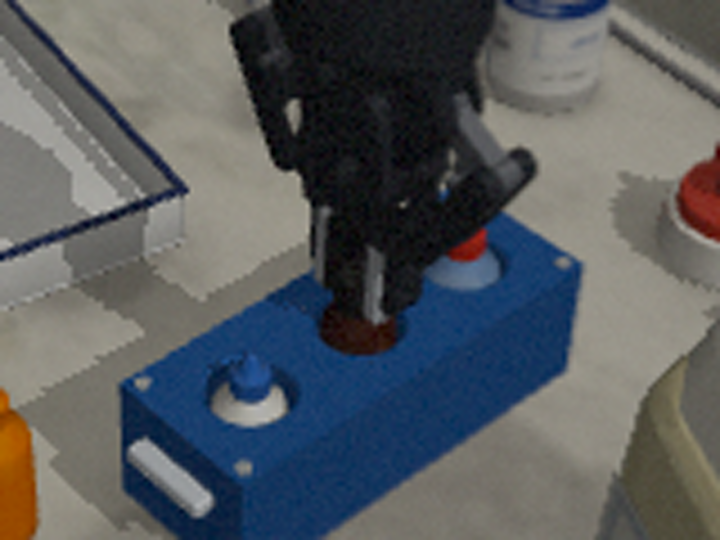

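The jaws have closed on the cap, with about 18 mm indicated and the brown shoulder visible below the tips. I'll lift straight up and check the grip.

```bash
python3 - <<'E'
from h import *
p=CAP
bot.move_linear([*p,.085],speed=.04); print(bot.read_gripper_width()*85,bot.read_ft_force(),bot.read_position())
bot.move_linear([*p,.175],speed=.07); bot.wait(.2)
print(bot.read_gripper_width()*85,bot.read_ft_force(),bot.read_moment(),bot.read_position(),bot.read_clock())
for c in("side","top"):
    im=bot.camera(c)[:,:,::-1]
    u,v=proj(c,[*CAP,.11]).astype(int)
    cr=im[max(v-60,0):v+60,u-80:u+80]
    cv2.imwrite(f"pics/{c}3.png",cv2.resize(cr,None,fx=4.5,fy=4.5,interpolation=cv2.INTER_CUBIC))
E
```

```text
18.419554854071873 [0.30693645 0.10525474 0.19089602] [0.54912482 0.14872433 0.08520064]
18.44040138638664 [0.61149956 0.42953364 0.39740484] [ 0.0556905   0.00740087 -0.01977373] [0.54879996 0.14865783 0.17464561] 6.8417
```

View pics/side3.png

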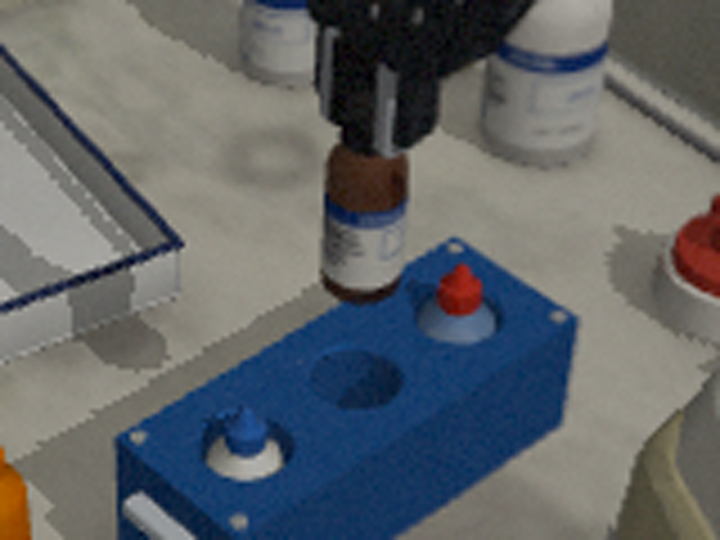

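The side crop shows the bottle hanging upright, with its base at crop (362,300). The middle pocket is empty at (355,378) and both neighbours are still standing. I'll carry it to the tray.

```bash
python3 - <<'E'
from h import *
# underside height from side picture
u,v=proj("side",[*CAP,.11]).astype(int)
print("base px",u-80+362/4.5,v-60+293/4.5,"expected",proj("side",[*CAP,.1085]))
bot.move_linear([*TRAY,.175],speed=.15)
bot.move_linear([*TRAY,.09],speed=.1); bot.wait(.2)
print(bot.read_gripper_width()*85,bot.read_ft_force(),bot.read_position(),bot.read_clock())
for c in("side","top"):
    im=bot.camera(c)[:,:,::-1]
    u,v=proj(c,[*TRAY,.06]).astype(int)
    cr=im[max(v-60,0):v+60,max(u-80,0):u+80]
    cv2.imwrite(f"pics/{c}4.png",cv2.resize(cr,None,fx=4.5,fy=4.5,interpolation=cv2.INTER_CUBIC))
E
```

```text
base px 371.44444444444446 249.11111111111111 expected [371.04501195 245.24204846]
18.327713412443064 [-0.07800173 -0.73219313 -1.08931891] [0.49291845 0.4097885  0.09076923] 10.0667
```

View pics/side4.png

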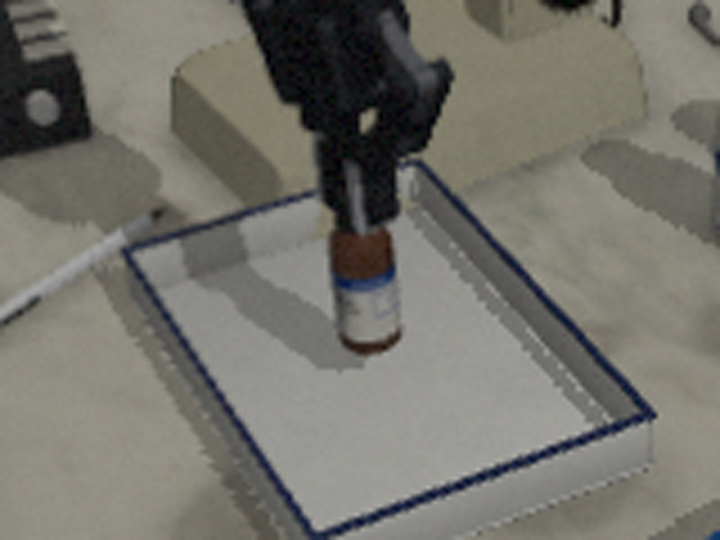

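The bottle hangs upright over the middle of the tray, with its base at crop (372,345), and its measured base height matches what I expected. I'll lower it slowly with a force stop.

```bash
python3 - <<'E'
from h import *
print(bot.move_linear([*TRAY,.0745],speed=.04), bot.read_ft_force())
r=bot.move_linear([*TRAY,.0660],speed=.012,until_force=3); print(r,bot.read_position(),bot.read_ft_force(),bot.read_clock())
bot.wait(.3); print(bot.read_position(),bot.read_ft_force())
im=bot.camera("side")[:,:,::-1]
u,v=proj("side",[*TRAY,.06]).astype(int)
cr=im[max(v-60,0):v+60,max(u-80,0):u+80]
cv2.imwrite("pics/side5.png",cv2.resize(cr,None,fx=4.5,fy=4.5,interpolation=cv2.INTER_CUBIC))
E
```

```text
False [-0.34807363  0.50377022 -0.19538522]
True [0.49267271 0.40955637 0.06862682] [ 0.7950318  -0.33173272  4.79548475] 11.2333
[0.49264302 0.40954756 0.06863636] [-0.68756085 -0.08850976  4.33114313]
```

View pics/side5.png

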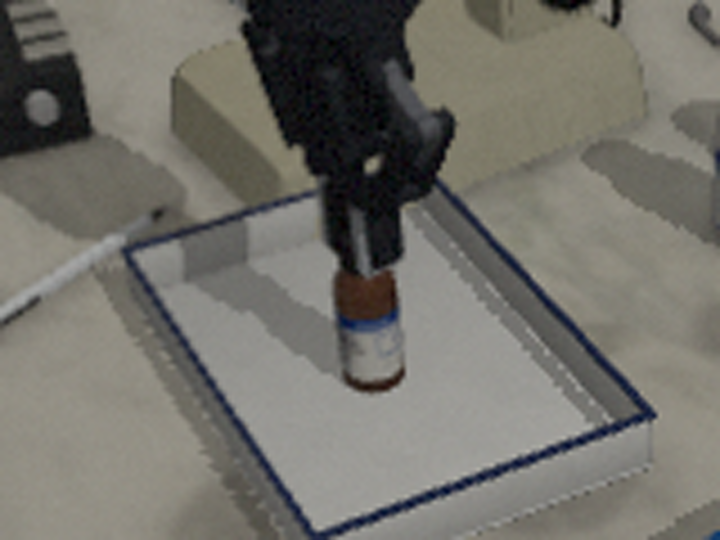

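The base met the tray floor at TCP z 68.6 mm (68.5 expected), and the bottle is upright. I'll let go, back off straight up, and check.

```bash
python3 - <<'E'
from h import *
bot.set_gripper(.3); bot.set_gripper(.6); bot.wait(.2)
print(bot.read_gripper_width(),bot.read_ft_force())
bot.move_linear([*TRAY,.19],speed=.1)
bot.move_linear([.40,.25,.25],speed=.15); bot.wait(.3)
print(bot.read_clock(),bot.read_ft_force())
np.set_printoptions(precision=4,suppress=True)
for c in("side","top"):
    im=bot.camera(c)[:,:,::-1]; cv2.imwrite(f"pics/{c}6.png",im)
    for t in ("stain_bottle","red_bottle","blue_bottle"):
        print(c,t,[([round(v) for v in d["bbox"]],round(d["confidence"],2)) for d in bot.search_frame(c,t)])
    print(proj(c,[*TRAY,.080]),proj(c,[*TRAY,.002]))
E
```

```text
0.5997127243418112 [-0.14331785  1.1316501   0.48175733]
15.5083 [-0.71991818  0.01389303 -0.08913787]
side stain_bottle [([260, 196, 16, 34], 0.8), ([214, 181, 117, 96], 0.44)]
side red_bottle [([385, 240, 14, 19], 0.46)]
side blue_bottle []
[265.654 197.939] [269.0822 228.7218]
top stain_bottle []
top red_bottle []
top blue_bottle []
[213.2662 234.8401] [223.3707 240.9424]
```

View pics/side6.png

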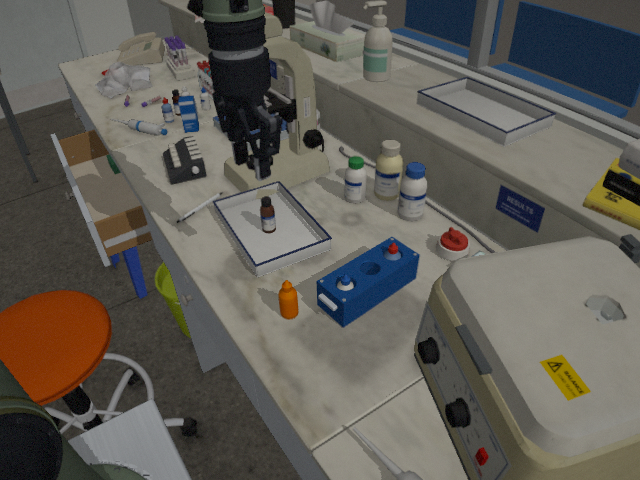

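View pics/top6.png

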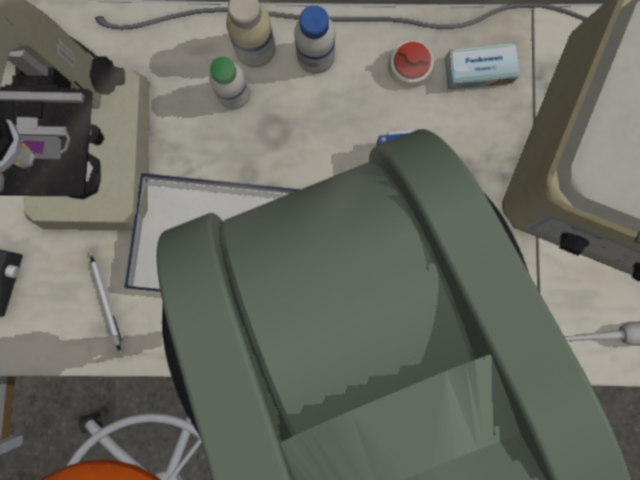

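The side picture shows the bottle upright at (267,215), matching the predicted pixel. The red and blue bottles are at (392,248) and (345,282). The arm hides the top view, so I'll return it to its start pose for one more look and then hand in.

```bash
python3 - <<'E'
from h import *
np.set_printoptions(precision=4,suppress=True)
bot.goto_joints([1, 0.326, -0.193, 1.052, 0, 1.437]); bot.wait(.3)
im=bot.camera("top")[:,:,::-1]; cv2.imwrite("pics/top7.png",im)
for t in ("stain_bottle","red_bottle","blue_bottle"):
    print(t,[([round(v) for v in d["bbox"]],round(d["confidence"],2)) for d in bot.search_frame("top",t)])
print(bot.read_clock(),bot.read_ft_force())
E
```

```text
stain_bottle [([206, 228, 24, 24], 0.66)]
red_bottle [([395, 147, 23, 24], 0.87), ([368, 295, 23, 18], 0.57)]
blue_bottle [([400, 230, 23, 21], 0.86), ([123, 173, 192, 133], 0.45)]
17.5583 [ 0.7327  0.0841 -0.4102]
```

View pics/top7.png

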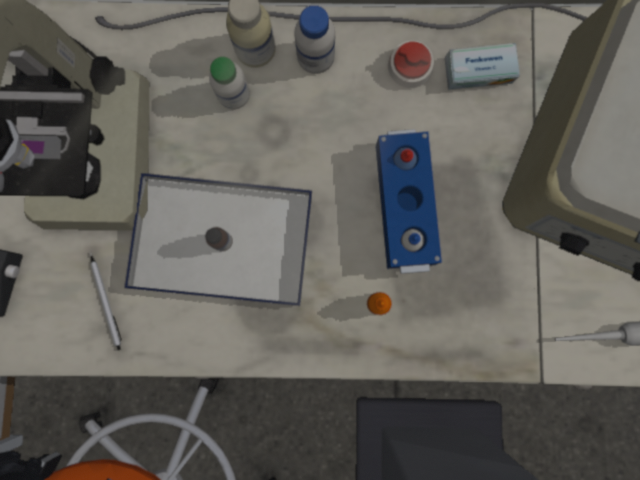

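The top view shows the bottle at (217,238) in the middle of the bench tray. The middle pocket is empty at (410,198), and the other two bottles are unchanged at (406,157) and (414,240).

```bash
python3 - <<'E'
from cell import bot
print(bot.close_job())
E
```

```text
the job is handed in; nothing more can be done
None
```

The black-capped stain bottle now stands upright near the middle of the bench tray, and I handed the job in at about 17.6 s of the 42 s allowed. I gripped it by its cap, lifted it straight up out of the middle pocket, lowered it to the tray floor with a force stop (about 4–5 N at contact) and let go.

**Last checks:** both cameras showed the bottle upright where I meant to put it and the red and blue bottles still in their pockets. The orange bottle had not moved, and the arm was back at its start pose touching nothing.

**Disagreements:**
- The gripper read about 18 mm on the 20 mm cap, but the grip held with no sign of slip.
- The first top picture after release was blocked by the arm, so I took another from the start pose.
- In the side picture taken after release, the network missed the blue bottle. It was plainly visible there and was found in the final top picture.

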